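# Ready a wafer for its particle check: pump, vacuum, green lamp

### The arm

A 7-joint arm with a two-finger parallel gripper is mounted at the origin on the work surface. World frame = base frame: x ahead of the robot, y to its left, z up, the work surface at z = 0. Lengths are in m, angles in degrees, forces in N, time in s.
With the tool pointing down it reaches from about 0.35 to 0.9 m from the base axis. Payload 8.1 kg.
Tool frame: the origin (TCP) lies on the centre line of the jaws, within the pads' length; the fingertips stand 25 mm ahead of it and the grasp point (between the pads) lies 6 mm ahead of it; x points along the fingers, z is the direction in which the jaws open and shut, and the axes are right-handed (so a half turn about x gives the same grasp; the last joint's range is limited). The gripper opens to 85 mm and grips with 20 to 120 N. Pads are 22 mm wide; open, the fingers measure 114 mm over their backs; the gripper's body (76 mm by 85 mm) begins 54 mm behind the grasp point. The pads swing forward as they close: fully open they stand 13 mm farther back than shut.
Start: joints at [-78.472, 24.895, 1.432, 90.138, -0.665, 64.973, -4.303], TCP at [0.187, 0.596, 0.256] pointing down, gripper open.
Joint ranges: [-149.89, 149.89], [-25.12, 119.58], [-72.63, 75.52], [4.76, 147.25], [-75.54, 255.54], [6.69, 114.76], [-157.13, 157.13]. Speed limits (degrees/s): [127.2, 127.2, 172.46, 172.46, 180, 180, 180].

### API

Orientations are given as [roll, pitch, yaw] about the fixed x, y, z axes, in that order (R = Rz(yaw) Ry(pitch) Rx(roll)).
In Python, from workcell import arm, grab_frame gives the robot as it stands.
- The arm moves only by the tool apply_moves, never from a script. Its argument "plan" is a list of rows, each an object of numbers: "fingers": the opening, from 0 (shut) to 1 (fully open); "tx", "ty", "tz": the shift along the tool's x, y, z in cm; "turn": the turn about the tool's x in rad. A call has 1 to 10 rows; each row shifts and turns the commanded pose from where the row before left it, along the tool's axes as they then stand; what a row does not reach is not made up. A row lasts 1/10 s, in which the tool goes at most 50 mm and 8.59 degrees, less where a joint would pass 70% of its speed; a pose out of reach is approached as far as the arm can. A call with a gripper value outside its range is refused whole. The fingers move at their own pace and stop on an object; "grip_force" is the grip in N (left out, the last holds). Time passes only in rows, so rows that do not move let the fingers close. It gives the time, the measured TCP pose, the force and the opening at its end, in the units of the state.
- arm.sense(): the state, without advancing time (a new reading comes with each control period).
- grab_frame(name): name is "scene" or "top" or "wrist"; returns a dict with "image" (480x640x3 uint8, red, green, blue), "intrinsics" (3x3 intrinsics, pixels), "world_from_camera" (4x4, takes a point from camera to world coordinates). Camera axes: x right, y down, z forward; pixel columns grow to the right and rows downward; lengths in m; the calibration is good to about 2 mm. A picture is of the moment at which its call begins. There is no depth.
- arm.finish_job(): hands the job in, once; it reports no verdict.
The state is a dict: "t": time; "joints": joint angles; "joint_velocities": joint speeds; "effort": joint torques, N m; "tool_pos": TCP position; "tool_rot": TCP orientation; "ft_force": force on the tool from outside, world axes, zero at the start; "moment": the same for the moment, N m; "grip_width": opening from 0.0 (shut) to 1.0 (fully open).
Only numpy, scipy, OpenCV 4.12 (cv2) and the standard library are available. Lean on these libraries where they do the work, as an engineer would, in place of code of your own. Each camera call takes 0.05 s, during which the arm holds its last target.

### The job

Get the wafer on the vacuum stage ready for its particle check: switch the vacuum pump on at its green rocker, then push the stage's blue vacuum plunger fully in, and last press the green key of the lamp control box all the way down and let it come back up. This is fingertip work only: pick up or shift nothing, do not touch the wafer, and leave the white vent plunger, the other two lamp keys and the things lying about alone.

Things in the scene. Friction and masses are not known exactly. Their poses are not given: they have to be found in the camera images.
- pump: Vacuum pump, fixed, in one of three places (left, middle, right; stage and lamp box in the others). Grey housing x -100 to +45 mm, y +-60, top 130 mm above the bench; finned aluminium heads on to x +101, 111 mm high. Origin at bench height, yaw within 0.3 rad. On its top: green rocker at x -55 mm, y 0, in a black bezel; dial gauge (42 mm across, 9 mm high) at x +10.
- pump_switch (a joint): Green rocker, rad: 0 off (start 0 to 0.03), 0.36 fully on; on from 0.30. Pivot along the pump's x, 137 mm above the bench. Two wings 26 mm wide (x), 20 mm long (y) in a shallow V. Off: the -y wing (white bar on it) is raised, its end 7 mm up. Press it down until level (137 mm, 4 mm above the bezel) = on. About 3 N at its end; stays where left.
- switch_on_end (a point): Point on the upper face of the rocker's -y (on) wing, 15 mm out from the pivot; it moves with the rocker: about 142 mm above the bench when off, 137 mm when on.
- vac_stage: Wafer vacuum stage, fixed. Aluminium base, x -100 to +110 mm, y +-85; grey valve strip along its -x edge, 46 mm deep, top 42 mm above the bench; black bar lamp along its +x edge, 112 mm high. Origin at bench height, yaw within 0.3 rad. On the strip at x -77 mm: blue vacuum plunger at y +45, white vent plunger at y -45, between them a dial gauge 36 mm across, 6 mm high.
- vacuum_plunger (a joint): Blue vacuum plunger (round cap 29 mm across), m pushed in: 0 = out (as found), 0.008 = fully in. It goes straight down, takes about 4 N and stays where it is left; fully in, the cap's top is 50 mm above the bench. Counts as in from 0.0068.
- vacuum_plunger_top (a point): Centre of the top of the blue vacuum plunger; 58 mm above the bench when out.
- vent_plunger (a joint): White vent plunger, same make, m pushed in: 0 = out. To be left alone.
- wafer: The wafer: purple disc with a grid of dies on a glass carrier, 100 mm across, 4 mm thick, lying loose on the chuck between three pins; origin at the centre of its underside, 48 mm above the bench, at x about +25 mm, y 0 of the stage. Fragile, not to be touched.
- lamp_box: Lamp control box, ivory with grey top, 100 (x) x 150 (y) mm, top 45 mm above the bench, about 0.9 kg, loose on rubber feet. Origin under its centre at bench height, yaw within 0.3 rad. Three 20 mm square keys in a row at x -22 mm: white at y +45, green at y 0, yellow at y -45. Black knob (22 mm across, 12 mm high) at x +30, y 0.
- green_key (a joint): Green lamp key, m pressed: 0 = up, 0.005 = fully down; counts as pressed from 0.0038. Straight down against a spring, 2 N at first and 4.5 N fully down; springs back up when let go. Fully down its top is still 5 mm above the box's top.
- green_key_top (a point): Centre of the top of the green key; about 55.5 mm above the bench when up.
- white_key (a joint): White lamp key, same make, m pressed. To be left alone.
- yellow_key (a joint): Yellow lamp key, same make, m pressed. To be left alone.
- tweezers: Ivory plastic tweezers, 130 mm long, 6 mm thick, loose, lying beside the lamp box on its +y side. Origin under the middle.
- swab_pot: Dark round pot 56 mm across, 58 mm high, with white swabs sticking out to 90 mm, loose, on the pump's +y side. Origin under its centre.
- bottle: Teal bottle 58 mm across, 130 mm high, loose, at the far side, right of the middle. Origin under its centre.
- die_tray: Black chip tray on a red base, 60 x 60 x 15 mm, loose, far middle. Origin under its centre.
- wafer_case: Round white wafer case 112 mm across, 16 mm high, loose, far side, left of the middle. Origin under its centre.
- vacuum_pen: Blue vacuum pen 125 mm long, 13 mm thick, loose, lying near the robot, left. Origin under it.
- jar: Small glass jar with a steel lid, 48 mm across, 55 mm high, loose, near side, right of the middle. Origin under its centre.
Not all that is in view belongs to the job. What is shaped like the lamp_box but orange, pink or purple is not meant.

How it is judged:
By the outcome, as a careful person would: the job done as asked, in the order asked, and still so for the second after the job is handed in, with the robot touching nothing.
It also fails if it takes over 53 s, if anything falls off the work surface, if the arm or the gripper's body presses on something with over 40 N, if the wrist force passes 120 N, or if a joint passes its speed limit or range.

## Working session

There is one attempt and no reset: what is moved stays moved. The work goes in short steps, Python scripts to look and compute and a tool call to move; the robot and the scene stay as the last step left them, time stands still between calls to the robot, and variables do not carry over. Pictures are saved under pics/ and viewed, and the job is handed in when it is done.

Besides the shell and the picture viewer there is one more tool, called after "Call:" by a JSON object that holds its "method" and its "body". apply_moves: Moves the arm, as the interface text tells. Its arguments: {"type":"object","properties":{"plan":{"type":"array","items":{"type":"object","properties":{"fingers":{"type":"number"},"tx":{"type":"number"},"ty":{"type":"number"},"tz":{"type":"number"},"turn":{"type":"number"}}}},"grip_force":{"type":"number"}},"required":["plan"]}

```bash
mkdir -p pics
cat > h.py <<'E'
import numpy as np, cv2, pickle
from workcell import arm, grab_frame
def snap(n,f):
    d=grab_frame(n); cv2.imwrite('pics/%s.png'%f,d['image'][:,:,::-1]); pickle.dump(d,open('pics/%s.pkl'%f,'wb')); return d
def load(f): return pickle.load(open('pics/%s.pkl'%f,'rb'))
def ray(d,u,v):
    K=d['intrinsics'];T=d['world_from_camera']
    r=T[:3,:3]@np.linalg.inv(K)@np.array([u,v,1.]); return T[:3,3],r
def onz(d,u,v,z):
    o,r=ray(d,u,v); return o+r*(z-o[2])/r[2]
def proj(d,p):
    T=np.linalg.inv(d['world_from_camera']);c=T[:3,:3]@np.array(p)+T[:3,3];q=d['intrinsics']@c;return q[:2]/q[2]
E
python3 - <<'E'
from h import *
for n in('scene','top','wrist'):
    d=snap(n,n+'0'); print(n,d['world_from_camera'].round(3).tolist(),d['intrinsics'][0,0])
s=arm.sense(); print(s)
E
```

```text
scene [[-0.411, 0.561, -0.719, 1.348], [0.912, 0.27, -0.31, 0.365], [0.02, -0.783, -0.622, 0.828], [0.0, 0.0, 0.0, 1.0]] 487.2117428501838
top [[-0.013, -0.986, 0.168, 0.309], [-0.999, 0.008, -0.032, 0.04], [0.03, -0.169, -0.985, 1.192], [0.0, 0.0, 0.0, 1.0]] 433.7477041527148
wrist [[0.299, 0.914, 0.273, 0.118], [0.954, -0.286, -0.088, 0.617], [-0.002, 0.287, -0.958, 0.374], [0.0, 0.0, 0.0, 1.0]] 390.38047602067223
{'t': 0.15, 'joints': array([-78.47205827,  24.92825053,   1.43185092,  90.17720436,
        -0.6628365 ,  64.97133429,  -4.30130106]), 'joint_velocities': array([ 0.02997489, -0.16765253,  0.01922745, -0.28910369, -0.00571653,
        0.13660684,  0.0541786 ]), 'effort': array([ 2.49989629e-03, -6.70882559e+01,  1.02624223e+00, -3.16450131e+01,
        1.55935425e-02,  9.17197438e-03, -3.95918050e-05]), 'tool_pos': array([0.18692492, 0.59603333, 0.25569538]), 'tool_rot': array([-173.02804508,   89.9314632 , -100.43694742]), 'ft_force': array([-0.76232169, -0.59396892, -0.93216824]), 'moment': array([-0.01542018,  0.03316038,  0.02145194]), 'grip_width': 0.998911184886457}
```

View pics/top0.png

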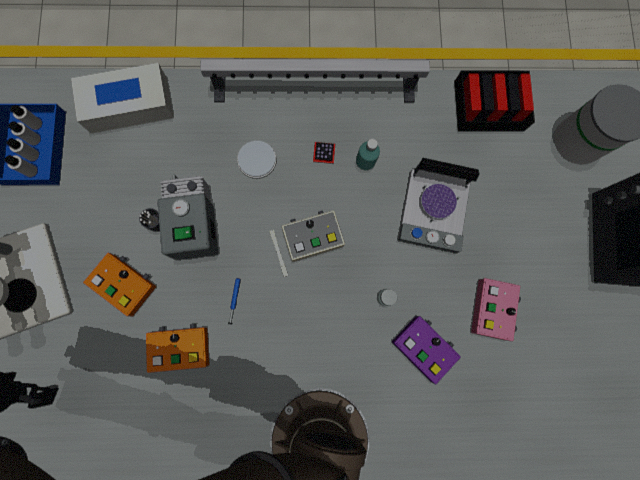

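View pics/scene0.png

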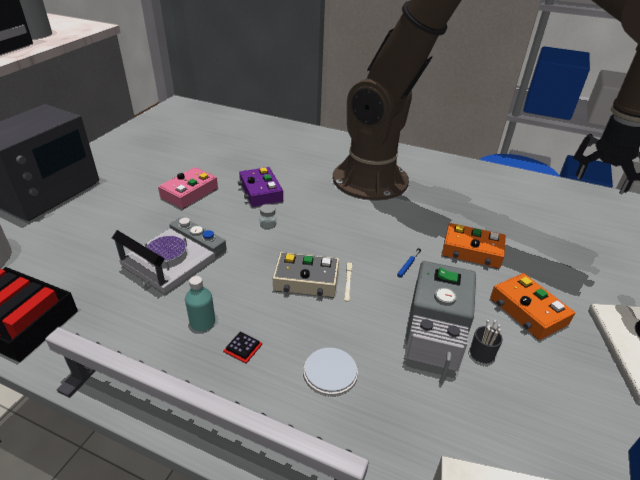

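The top view shows the pump at left (green rocker at 183,233), the ivory lamp box in the middle (313,235; green key at 316,242) and the stage at right (blue plunger at 417,232). There are five lamp-shaped boxes: orange (119,284), orange (177,350), purple (427,350), pink (497,309) and ivory with a grey top (313,235). Only the ivory one fits the description. Next I measure and enlarge.

```bash
cat > m.py <<'E'
from h import *
def blob(d,box,lo,hi):
    x0,y0,x1,y1=box
    h=cv2.cvtColor(d['image'],cv2.COLOR_RGB2HSV)[y0:y1,x0:x1]
    m=cv2.inRange(h,lo,hi); n,l,s,c=cv2.connectedComponentsWithStats(m)
    i=1+np.argmax(s[1:,4]); 
    return c[i]+[x0,y0],s[i]
E
python3 - <<'E'
from m import *
d=load('top0');e=load('scene0')
G=((45,90,60),(85,255,255));B=((100,120,80),(125,255,255))
def tri(a,b):
    o1,r1=ray(d,*a);o2,r2=ray(e,*b)
    A=np.c_[r1,-r2];t=np.linalg.lstsq(A,o2-o1,rcond=None)[0]
    p,q=o1+r1*t[0],o2+r2*t[1];return ((p+q)/2).round(4),np.linalg.norm(p-q).round(4)
for nm,bx,sx,c,z in [('rocker',(165,220,200,248),(430,262,470,290),G,.139),('key',(308,235,324,249),(295,252,315,268),G,.0555),('blue',(408,225,425,241),(200,226,218,242),B,.058)]:
    a,s=blob(d,bx,*c);b,s2=blob(e,sx,*c)
    print(nm,a,s[:],b,s2[:],onz(d,*a,z).round(4),onz(e,*b,z).round(4),tri(a,b))
im=d['image'][:,:,::-1]
c=[cv2.resize(im[200:270,x:x+70],(400,400),interpolation=cv2.INTER_CUBIC) for x in (150,280)]
cv2.imwrite('pics/crop1.png',np.hstack(c))
c=[cv2.resize(im[160:260,395:495],(400,400),interpolation=cv2.INTER_CUBIC),cv2.resize(e['image'][255:325,410:480,::-1],(400,400),interpolation=cv2.INTER_CUBIC)]
cv2.imwrite('pics/crop2.png',np.hstack(c))
E
```

```text
rocker [181.73913043 232.67080745] [  9   7  17  12 161] [447.6547619  274.70833333] [  8   5  20  15 168] [0.5223 0.3357 0.139 ] [0.527  0.3343 0.139 ] (array([0.5231, 0.3353, 0.1362]), np.float64(0.0024))
key [315.43636364 241.38181818] [ 4  2  8  9 55] [307.80357143 258.89285714] [ 9  4  9  7 56] [0.5131 0.0054 0.0555] [0.5181 0.0082 0.0555] (array([0.5137, 0.0057, 0.0513]), np.float64(0.001))
blue [416.87951807 232.37349398] [ 4  3 11 10 83] [207.66666667 233.52380952] [ 3  4 11  8 63] [ 0.5351 -0.2675  0.058 ] [ 0.5407 -0.2647  0.058 ] (array([ 0.5359, -0.2686,  0.0535]), np.float64(0.0003))
```

View pics/crop1.png

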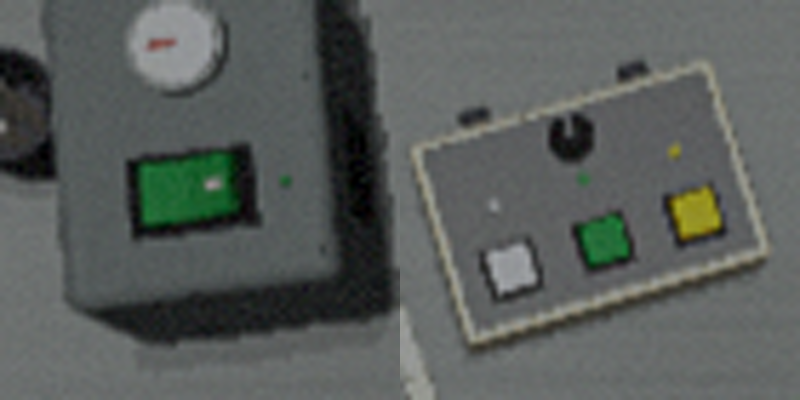

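View pics/crop2.png

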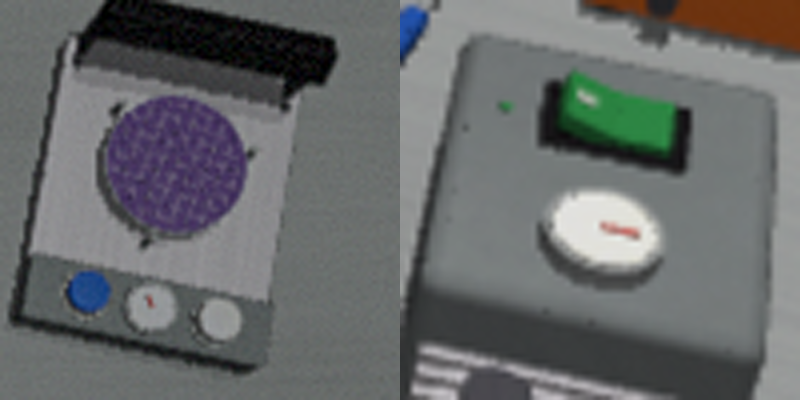

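The crops confirm the ivory box with its grey top and white, green and yellow keys. The rocker's white bar is on its right (-y) wing, which is raised. The blue plunger is the left cap on the stage's strip. Now the yaws and tool-frame moves.

```bash
cat >> m.py <<'E'
from scipy.spatial.transform import Rotation as Rn
def moves(tip,yawdeg=None):
    """print turn needed so tool z || direction yaw (mod 180), then shift (cm, tool axes AFTER the turn) to bring the tip (25mm ahead) to tip"""
    s=arm.sense(); R=Rn.from_euler('xyz',s['tool_rot'],degrees=True).as_matrix(); p=s['tool_pos']
    z=R[:,2]; cur=np.degrees(np.arctan2(z[1],z[0])); print('t',s['t'],'tip',(p+.025*R[:,0]).round(4),'xaxis',R[:,0].round(4),'jaw yaw',cur.round(2),'F',s['ft_force'].round(2),'grip',round(s['grip_width'],3),'j',s['joints'].round(1))
    turn=0
    if yawdeg is not None:
        turn=-np.radians((yawdeg-cur+90)%180-90)   # tool x is down
        R=R@Rn.from_rotvec([turn,0,0]).as_matrix()
    sh=R.T@(np.array(tip)-(p+.025*R[:,0]))*100
    print('turn',turn.round(3),'shift cm',sh.round(2))
E
python3 - <<'E'
from m import *
d=load('top0');e=load('scene0')
def P(x,y,ox): return (ox+x/400*70, 200+y/400*70)
g=np.array(onz(d,*P(176,43,150),.139)); b=onz(d,*P(193,192,150),.133)
v=g-b;print('pump',g,b,np.degrees(np.arctan2(v[1],v[0])),np.linalg.norm(v[:2]))
c=[onz(d,*P(x,y,280),.0555) for x,y in((510-400,268),(604-400,240),(694-400,213))]
v=c[0]-c[2];print('box',np.degrees(np.arctan2(-v[0],v[1])),np.linalg.norm(v),np.array(c).round(4))
q=lambda x,y:(395+x/4,160+y/4)
a=onz(d,*q(88,291),.058);w=onz(d,*q(219,318),.058);v=a-w
print('stage',np.degrees(np.arctan2(-v[0],v[1])),np.linalg.norm(v))
moves([.525,.318,.2],4)
E
```

```text
pump [0.58584234 0.34045612 0.139     ] [0.52113534 0.33230819 0.133     ] 7.176928607775995 0.06521797452966892
box 16.41505776744816 0.08976184870567576 [[ 0.4985  0.0485  0.0555]
 [ 0.5114  0.0047  0.0555]
 [ 0.5239 -0.0376  0.0555]]
stage -12.29554805308193 0.08969255311724338
t 0.15 tip [0.1869 0.596  0.2307] xaxis [-2.0e-04 -1.2e-03 -1.0e+00] jaw yaw 72.59 F [-0.76 -0.59 -0.93] grip 0.999 j [-78.5  24.9   1.4  90.2  -0.7  65.   -4.3]
turn 1.197 shift cm [  3.09 -30.09  31.79]
```

Call:
{"method": "apply_moves", "body": {"plan": [{"turn": 0.115,"fingers": 0},{"turn": 0.115,"fingers": 0},{"turn": 0.115,"fingers": 0},{"turn": 0.115,"fingers": 0},{"turn": 0.115,"fingers": 0},{"turn": 0.115,"fingers": 0},{"turn": 0.115,"fingers": 0},{"turn": 0.115,"fingers": 0},{"turn": 0.115,"fingers": 0},{"turn": 0.115,"fingers": 0}]}}

```text
$.plan[0]: bad value
```

```bash
python3 -c "
from m import *
moves([.5256,.3146,.2],7)"
```

```text
t 0.15 tip [0.1869 0.596  0.2307] xaxis [-2.0e-04 -1.2e-03 -1.0e+00] jaw yaw 72.59 F [-0.76 -0.59 -0.93] grip 0.999 j [-78.5  24.9   1.4  90.2  -0.7  65.   -4.3]
turn 1.145 shift cm [  3.1  -32.05  30.19]
```

Call:
{"method": "apply_moves", "body": {"plan": [{"fingers": 0,"tx": 0,"ty": 0,"tz": 0,"turn": 0.115},{"fingers": 0,"tx": 0,"ty": 0,"tz": 0,"turn": 0.115},{"fingers": 0,"tx": 0,"ty": 0,"tz": 0,"turn": 0.115},{"fingers": 0,"tx": 0,"ty": 0,"tz": 0,"turn": 0.115},{"fingers": 0,"tx": 0,"ty": 0,"tz": 0,"turn": 0.115},{"fingers": 0,"tx": 0,"ty": 0,"tz": 0,"turn": 0.115},{"fingers": 0,"tx": 0,"ty": 0,"tz": 0,"turn": 0.115},{"fingers": 0,"tx": 0,"ty": 0,"tz": 0,"turn": 0.115},{"fingers": 0,"tx": 0,"ty": 0,"tz": 0,"turn": 0.115},{"fingers": 0,"tx": 0,"ty": 0,"tz": 0,"turn": 0.115}]}}

```text
t: 1.15
tool_pos: [0.1869, 0.5962, 0.256]
tool_rot: [-108.9, 90.0, -102.5]
ft_force: [0.4, 0.3, 0.5]
grip_width: 0.002
```

```bash
python3 -c "
from m import *
moves([.5256,.3146,.2],7)"
```

```text
t 1.15 tip [0.1869 0.5962 0.231 ] xaxis [-1.e-04 -6.e-04 -1.e+00] jaw yaw 6.43 F [0.42 0.35 0.5 ] grip 0.002 j [-88.7  25.2  16.4  91.1  -7.6  64.9 -64.1]
turn -0.01 shift cm [  3.11 -32.07  30.19]
```

Call:
{"method": "apply_moves", "body": {"plan": [{"fingers": 0,"tx": 0,"ty": -3.2,"tz": 3.0,"turn": 0},{"fingers": 0,"tx": 0,"ty": -3.2,"tz": 3.0,"turn": 0},{"fingers": 0,"tx": 0,"ty": -3.2,"tz": 3.0,"turn": 0},{"fingers": 0,"tx": 0,"ty": -3.2,"tz": 3.0,"turn": 0},{"fingers": 0,"tx": 0,"ty": -3.2,"tz": 3.0,"turn": 0},{"fingers": 0,"tx": 0,"ty": -3.2,"tz": 3.0,"turn": 0},{"fingers": 0,"tx": 0,"ty": -3.2,"tz": 3.0,"turn": 0},{"fingers": 0,"tx": 0,"ty": -3.2,"tz": 3.0,"turn": 0},{"fingers": 0,"tx": 0,"ty": -3.2,"tz": 3.0,"turn": 0},{"fingers": 0,"tx": 0,"ty": -3.2,"tz": 3.0,"turn": 0}]}}

```text
t: 2.15
tool_pos: [0.5233, 0.3122, 0.2561]
tool_rot: [178.3, 90.0, -175.0]
ft_force: [0.6, -0.1, -0.0]
grip_width: -0.003
```

```bash
python3 -c "
from m import *
moves([.5256,.3146,.16],7)
snap('wrist','w1');snap('scene','s1')
print(proj(load('w1'),[.5256,.3146,.142]),proj(load('w1'),[.5235,.3315,.137]))
d=load('w1');s=arm.sense();print([proj(d,[s['tool_pos'][0],s['tool_pos'][1],z]) for z in (.231,.142)])
"
```

```text
t 2.15 tip [0.5233 0.3122 0.2311] xaxis [-3.e-04 -0.e+00 -1.e+00] jaw yaw 6.71 F [ 0.6  -0.13 -0.05] grip -0.003 j [-51.7  24.1  22.8  93.8 -10.1  64.1 -19.6]
turn -0.005 shift cm [7.11 0.2  0.26]
[320.77205412 237.58242793] [320.61763569 209.03647317]
[array([323.63520254, 318.82584015]), array([321.902569  , 249.60583416])]
```

View pics/w1.png

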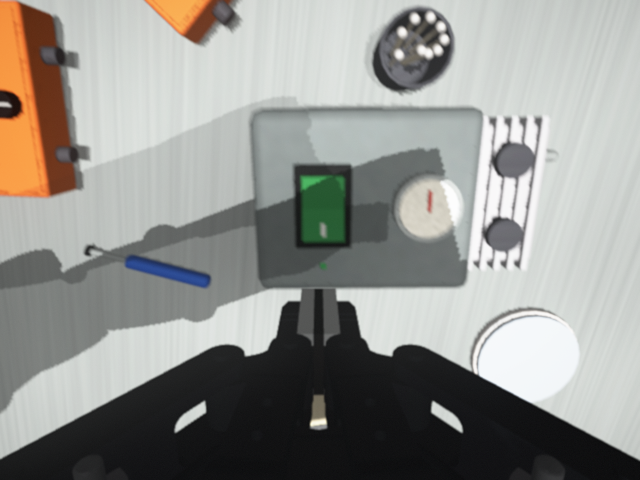

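View pics/s1.png

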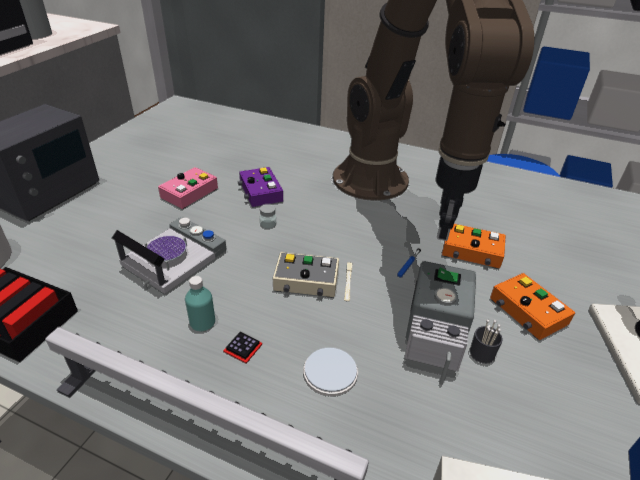

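In the wrist view the rocker's bezel centre is at (323,206) and the white bar at (323,230), nearest the gripper. My predicted pivot is at (320.6,209), so it agrees within about 2 mm.

```bash
python3 -c "
from m import *
d=load('w1')
print(onz(d,323,206,.133), onz(d,323,230,.142))
moves([.5258,.3155,.150],7)
"
```

```text
[0.52488484 0.33273394 0.133     ] [0.5263842  0.31962515 0.142     ]
t 2.25 tip [0.5273 0.3068 0.2314] xaxis [ 0.003  -0.0032 -1.    ] jaw yaw 6.15 F [-0.11 -0.39  1.39] grip 0.003 j [-51.5  24.2  23.1  93.8 -10.   64.1 -19.6]
turn -0.015 shift cm [ 8.14  0.91 -0.07]
```

Call:
{"method": "apply_moves", "body": {"plan": [{"fingers": 0,"tx": 2,"ty": 0,"tz": 0,"turn": 0},{"fingers": 0,"tx": 2,"ty": 0,"tz": 0,"turn": 0},{"fingers": 0,"tx": 2,"ty": 0,"tz": 0,"turn": 0},{"fingers": 0,"tx": 0,"ty": 0,"tz": 0,"turn": 0},{"fingers": 0,"tx": 0,"ty": 0,"tz": 0,"turn": 0},{"fingers": 0,"tx": 0,"ty": 0,"tz": 0,"turn": 0},{"fingers": 0,"tx": 0,"ty": 0,"tz": 0,"turn": 0}]}}

```text
t: 2.95
tool_pos: [0.5228, 0.3139, 0.1975]
tool_rot: [30.8, 89.9, 37.5]
ft_force: [-0.8, -0.5, 0.1]
grip_width: 0.001
```

```bash
python3 -c "
from m import *
moves([.5260,.3158,.150],7)
"
```

```text
t 2.95 tip [0.5228 0.3139 0.1725] xaxis [ 0.0015  0.0011 -1.    ] jaw yaw 6.7 F [-0.85 -0.5   0.09] grip 0.001 j [-51.   27.2  21.7  98.  -11.7  57.  -18.4]
turn -0.005 shift cm [2.25 0.14 0.33]
```

Call:
{"method": "apply_moves", "body": {"plan": [{"fingers": 0,"tx": 0.8,"ty": 0.1,"tz": 0.3,"turn": 0},{"fingers": 0,"tx": 0.8,"ty": 0,"tz": 0,"turn": 0},{"fingers": 0,"tx": 0.6,"ty": 0,"tz": 0,"turn": 0},{"fingers": 0,"tx": 0.3,"ty": 0,"tz": 0,"turn": 0},{"fingers": 0,"tx": 0,"ty": 0,"tz": 0,"turn": 0},{"fingers": 0,"tx": 0,"ty": 0,"tz": 0,"turn": 0}]}}

```text
t: 3.55
tool_pos: [0.5252, 0.3149, 0.1713]
tool_rot: [-117.7, 90.0, -111.1]
ft_force: [0.1, 0.2, -0.2]
grip_width: -0.001
```

```bash
python3 -c "
from m import *
moves([.5260,.3158,.137],7)
d=snap('wrist','w2')
cv2.imwrite('pics/w2c.png',cv2.resize(d['image'][120:360,180:480,::-1],(750,600)))
"
```

```text
t 3.55 tip [0.5252 0.3149 0.1463] xaxis [-0.e+00 -1.e-04 -1.e+00] jaw yaw 6.7 F [ 0.12  0.15 -0.18] grip -0.001 j [-50.5  29.1  21.1  99.  -12.5  54.2 -17.7]
turn -0.005 shift cm [0.93 0.08 0.09]
```

View pics/w2c.png

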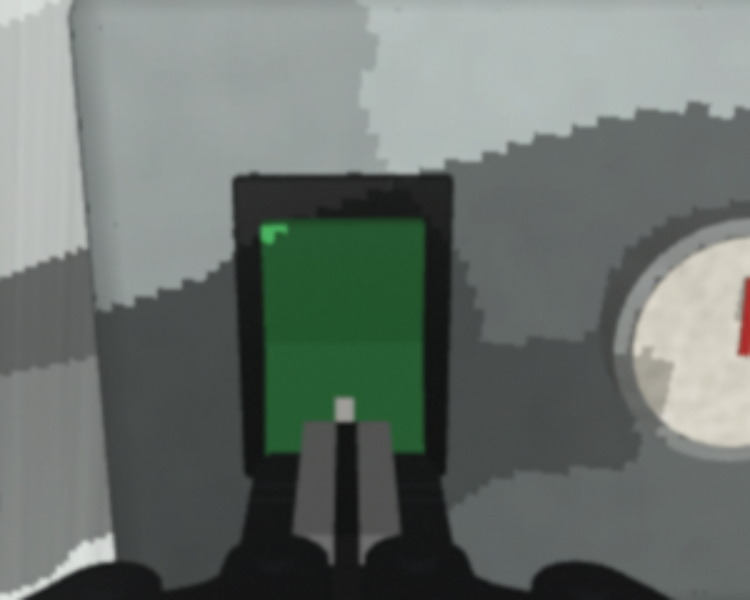

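The fingertips (crop 345,422) stand over the on wing, between the fold (row 342) and its end (row 455). I'll go 3 mm further in and press in steps.

Call:
{"method": "apply_moves", "body": {"plan": [{"fingers": 0,"tx": 0.1,"ty": 0.3,"tz": 0,"turn": 0},{"fingers": 0,"tx": 0.2,"ty": 0,"tz": 0,"turn": 0},{"fingers": 0,"tx": 0.2,"ty": 0,"tz": 0,"turn": 0},{"fingers": 0,"tx": 0.2,"ty": 0,"tz": 0,"turn": 0},{"fingers": 0,"tx": 0.1,"ty": 0,"tz": 0,"turn": 0},{"fingers": 0,"tx": 0.1,"ty": 0,"tz": 0,"turn": 0},{"fingers": 0,"tx": 0,"ty": 0,"tz": 0,"turn": 0},{"fingers": 0,"tx": 0,"ty": 0,"tz": 0,"turn": 0}]}}

```text
t: 4.4
tool_pos: [0.5247, 0.3179, 0.1622]
tool_rot: [149.2, 90.0, 155.9]
ft_force: [1.0, -0.8, 1.0]
grip_width: 0.003
```

```bash
python3 -c "
from m import *
moves([.5260,.3158,.137],7)
"
```

```text
t 4.4 tip [0.5247 0.3179 0.1372] xaxis [-1.e-04  1.e-04 -1.e+00] jaw yaw 6.7 F [ 1.   -0.82  1.03] grip 0.003 j [-50.5  29.8  20.9  99.4 -12.8  53.2 -17.7]
turn -0.005 shift cm [ 0.02 -0.23  0.1 ]
```

Call:
{"method": "apply_moves", "body": {"plan": [{"fingers": 0,"tx": 0.1,"ty": 0,"tz": 0,"turn": 0},{"fingers": 0,"tx": 0,"ty": 0,"tz": 0,"turn": 0},{"fingers": 0,"tx": 0,"ty": 0,"tz": 0,"turn": 0}]}}

```text
t: 4.7
tool_pos: [0.5248, 0.318, 0.1621]
tool_rot: [74.8, 90.0, 81.5]
ft_force: [-1.5, -2.3, 9.1]
grip_width: 0.003
```

```bash
python3 -c "
from m import *
moves([.5260,.3158,.137],7)
d=snap('wrist','w3')
cv2.imwrite('pics/w3c.png',cv2.resize(d['image'][120:360,180:480,::-1],(750,600)))
"
```

```text
t 4.7 tip [0.5248 0.318  0.1371] xaxis [ 1.e-04  5.e-04 -1.e+00] jaw yaw 6.7 F [-1.54 -2.34  9.05] grip 0.003 j [-50.5  29.8  20.9  99.4 -12.8  53.2 -17.7]
turn -0.005 shift cm [ 0.01 -0.23  0.1 ]
```

View pics/w3c.png

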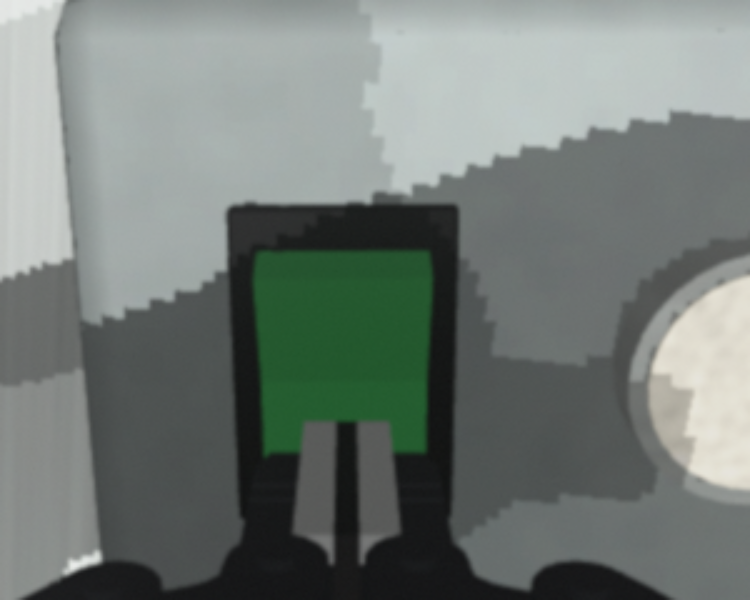

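Call:
{"method": "apply_moves", "body": {"plan": [{"fingers": 0,"tx": -1,"ty": 0,"tz": 0,"turn": 0},{"fingers": 0,"tx": -3,"ty": 0,"tz": 0,"turn": 0},{"fingers": 0,"tx": -3,"ty": 0,"tz": 0,"turn": 0},{"fingers": 0,"tx": -1,"ty": 0,"tz": 0,"turn": 0},{"fingers": 0,"tx": 0,"ty": -2,"tz": 0,"turn": 0},{"fingers": 0,"tx": 0,"ty": -4,"tz": 0,"turn": 0},{"fingers": 0,"tx": 0,"ty": -4,"tz": 0,"turn": 0}]}}

```text
t: 5.45
tool_pos: [0.5358, 0.217, 0.2404]
tool_rot: [-152.4, 89.9, -145.6]
ft_force: [0.9, -0.9, -0.5]
grip_width: 0.001
```

```bash
python3 -c "
from m import *
d=snap('wrist','w4');e=snap('scene','s4')
cv2.imwrite('pics/w4c.png',np.hstack([cv2.resize(d['image'][100:300,200:400,::-1],(400,400)),cv2.resize(e['image'][255:325,410:480,::-1],(400,400))]))
moves([.538,-.266,.2])
"
```

```text
t 5.55 tip [0.5372 0.2104 0.216 ] xaxis [-4.0e-04 -3.6e-03 -1.0e+00] jaw yaw 6.19 F [ 0.23 -0.47  1.09] grip -0.0 j [-44.4  21.9  24.1  99.6  -9.9  60.7 -10.7]Traceback (most recent call last):
  File "<string>", line 5, in <module>
    moves([.538,-.266,.2])
    ~~~~~^^^^^^^^^^^^^^^^^
  File "m.py", line 18, in moves
    print('turn',turn.round(3),'shift cm',sh.round(2))
                 ^^^^^^^^^^
AttributeError: 'int' object has no attribute 'round'
```

View pics/w4c.png

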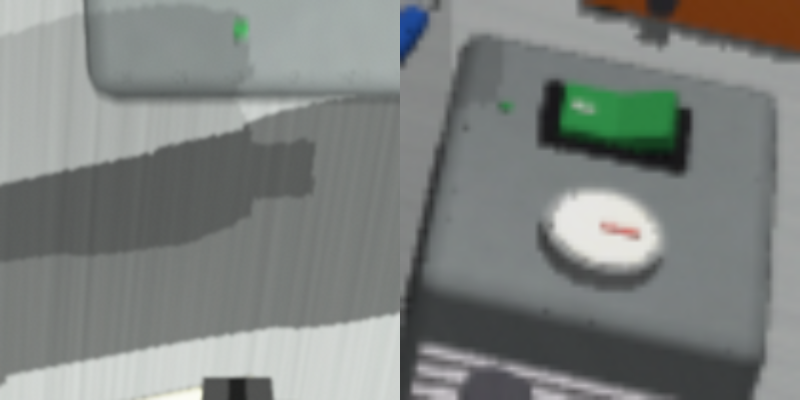

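The scene crop shows the rocker's white-bar wing now level and the other wing raised, so the pump is on. I go on to the stage.

Call:
{"method": "apply_moves", "body": {"plan": [{"fingers": 0,"tx": 0,"ty": -4,"tz": -0.5,"turn": 0},{"fingers": 0,"tx": 0,"ty": -4,"tz": -0.5,"turn": 0},{"fingers": 0,"tx": 0,"ty": -4,"tz": -0.5,"turn": 0},{"fingers": 0,"tx": 0,"ty": -4,"tz": -0.5,"turn": 0},{"fingers": 0,"tx": 0,"ty": -4,"tz": -0.5,"turn": 0},{"fingers": 0,"tx": 0,"ty": -4,"tz": -0.5,"turn": 0},{"fingers": 0,"tx": 0,"ty": -4,"tz": -0.5,"turn": 0},{"fingers": 0,"tx": 0,"ty": -4,"tz": -0.5,"turn": 0},{"fingers": 0,"tx": 0,"ty": -4,"tz": -0.5,"turn": 0},{"fingers": 0,"tx": 0,"ty": -3,"tz": -0.4,"turn": 0}]}}

```text
t: 6.55
tool_pos: [0.5319, -0.1775, 0.2407]
tool_rot: [-165.1, 89.9, -158.6]
ft_force: [-0.0, -0.4, -0.5]
grip_width: 0.002
```

Call:
{"method": "apply_moves", "body": {"plan": [{"fingers": 0,"tx": 2,"ty": -3,"tz": -0.3,"turn": 0},{"fingers": 0,"tx": 2,"ty": -2,"tz": -0.2,"turn": 0},{"fingers": 0,"tx": 2,"ty": 0,"tz": 0,"turn": 0},{"fingers": 0,"tx": 0,"ty": 0,"tz": 0,"turn": 0},{"fingers": 0,"tx": 0,"ty": 0,"tz": 0,"turn": 0},{"fingers": 0,"tx": 0,"ty": 0,"tz": 0,"turn": 0}]}}

```text
t: 7.15
tool_pos: [0.5346, -0.2244, 0.1821]
tool_rot: [-7.6, 89.9, -0.9]
ft_force: [0.5, -0.2, 0.2]
grip_width: 0.002
```

```bash
python3 -c "
from m import *
d=snap('wrist','w5')
a,s=blob(d,(200,80,480,300),(100,120,80),(125,255,255));print(a,s,onz(d,*a,.058),proj(d,[.538,-.266,.058]))
moves([.538,-.266,.07],7)
"
```

```text
[306.80952381 286.71164021] [ 91 198  37  22 378] [ 0.53226975 -0.2604505   0.058     ] [314.30653173 295.10763392]
t 7.2 tip [ 0.5347 -0.2244  0.1573] xaxis [ 1.4e-03 -1.0e-04 -1.0e+00] jaw yaw 6.75 F [ 0.51 -0.02  0.83] grip 0.003 j [ -3.2  26.4  29.2 103.6 -15.7  53.9  39.5]
turn -0.004 shift cm [ 8.73 -4.17 -0.2 ]
```

View pics/w5.png

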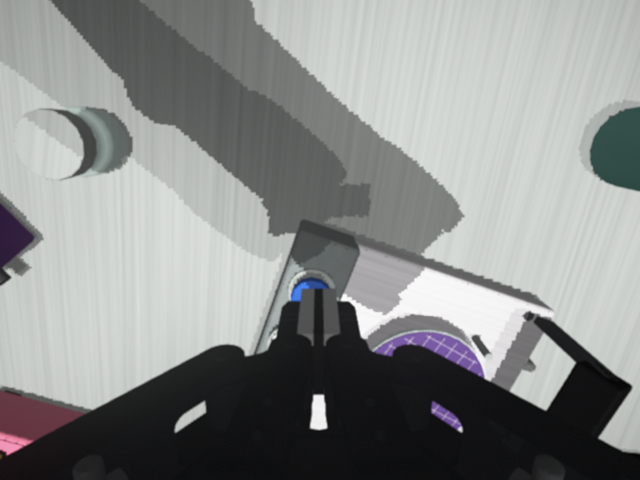

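The wrist view shows the blue cap centred at about (310,296), partly behind the fingertips. That gives about (0.534,-0.266), against (0.535 to 0.540, -0.266) from the other views. I'll aim for (0.536,-0.266).

Call:
{"method": "apply_moves", "body": {"plan": [{"fingers": 0,"tx": 1,"ty": -2.2,"tz": -0.2,"turn": 0},{"fingers": 0,"tx": 2,"ty": -2,"tz": -0.2,"turn": 0},{"fingers": 0,"tx": 2,"ty": 0,"tz": 0,"turn": 0},{"fingers": 0,"tx": 2,"ty": 0,"tz": 0,"turn": 0},{"fingers": 0,"tx": 1,"ty": 0,"tz": 0,"turn": 0},{"fingers": 0,"tx": 0,"ty": 0,"tz": 0,"turn": 0},{"fingers": 0,"tx": 0,"ty": 0,"tz": 0,"turn": 0},{"fingers": 0,"tx": 0,"ty": 0,"tz": 0,"turn": 0}]}}

```text
t: 8.0
tool_pos: [0.5358, -0.2671, 0.1025]
tool_rot: [-25.4, 89.9, -18.7]
ft_force: [0.1, 0.5, 0.1]
grip_width: 0.0
```

```bash
python3 -c "
from m import *
d=snap('wrist','w6');e=snap('scene','s6')
cv2.imwrite('pics/w6c.png',np.hstack([cv2.resize(d['image'][170:370,220:420,::-1],(400,400)),cv2.resize(e['image'][200:280,150:230,::-1],(400,400))]))
moves([.536,-.266,.058],7)
"
```

```text
t 8.1 tip [ 0.5357 -0.267   0.0773] xaxis [ 1.6e-03 -5.0e-04 -1.0e+00] jaw yaw 6.72 F [-0.25 -0.56  0.25] grip 0.005 j [  3.4  33.7  26.3 104.9 -20.   45.9  46.6]
turn -0.005 shift cm [1.93 0.1  0.04]
```

View pics/w6c.png

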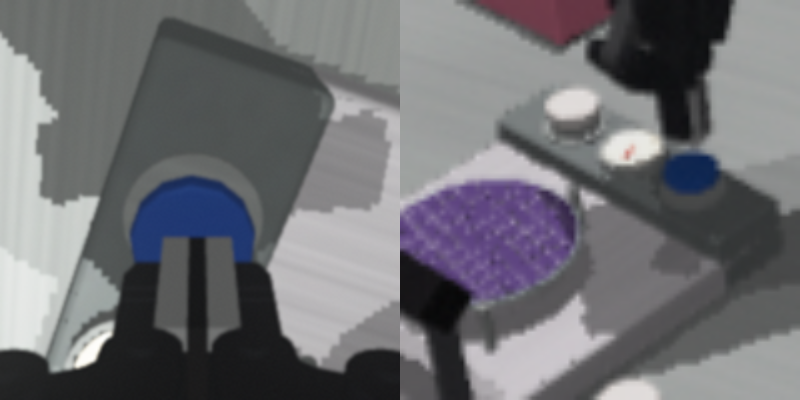

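Call:
{"method": "apply_moves", "body": {"plan": [{"fingers": 0,"tx": 0.8,"ty": 0.2,"tz": -0.1,"turn": 0},{"fingers": 0,"tx": 0.7,"ty": 0,"tz": 0,"turn": 0},{"fingers": 0,"tx": 0.3,"ty": 0,"tz": 0,"turn": 0},{"fingers": 0,"tx": 0.2,"ty": 0,"tz": 0,"turn": 0},{"fingers": 0,"tx": 0.2,"ty": 0,"tz": 0,"turn": 0},{"fingers": 0,"tx": 0.2,"ty": 0,"tz": 0,"turn": 0},{"fingers": 0,"tx": 0.2,"ty": 0,"tz": 0,"turn": 0},{"fingers": 0,"tx": 0.1,"ty": 0,"tz": 0,"turn": 0},{"fingers": 0,"tx": 0,"ty": 0,"tz": 0,"turn": 0},{"fingers": 0,"tx": 0,"ty": 0,"tz": 0,"turn": 0}]}}

```text
t: 9.1
tool_pos: [0.5338, -0.265, 0.0751]
tool_rot: [43.3, 90.0, 50.0]
ft_force: [-4.8, 3.5, 13.8]
grip_width: 0.003
```

```bash
python3 -c "
from m import *
moves([.536,-.266,.050],7)
"
```

```text
t 9.1 tip [ 0.5338 -0.265   0.0501] xaxis [ 4.e-04  5.e-04 -1.e+00] jaw yaw 6.69 F [-4.79  3.53 13.82] grip 0.003 j [  4.2  35.6  25.  106.2 -21.3  42.8  47.6]
turn -0.005 shift cm [ 0.01 -0.13  0.2 ]
```

Bottomed out at z = 50.1 mm with 14 N, so the plunger is fully in. I lift straight off and look.

Call:
{"method": "apply_moves", "body": {"plan": [{"fingers": 0,"tx": -0.5,"ty": 0,"tz": 0,"turn": 0},{"fingers": 0,"tx": -1.5,"ty": 0,"tz": 0,"turn": 0},{"fingers": 0,"tx": -3,"ty": 0,"tz": 0,"turn": 0},{"fingers": 0,"tx": -3,"ty": 0,"tz": 0,"turn": 0},{"fingers": 0,"tx": -2,"ty": 0,"tz": 0,"turn": 0},{"fingers": 0,"tx": 0,"ty": 2,"tz": 0,"turn": -0.08},{"fingers": 0,"tx": 0,"ty": 4,"tz": 0,"turn": -0.08},{"fingers": 0,"tx": 0,"ty": 4,"tz": 0,"turn": 0},{"fingers": 0,"tx": 0,"ty": 4,"tz": 0,"turn": 0}]}}

```text
t: 10.0
tool_pos: [0.5018, -0.1282, 0.1753]
tool_rot: [-27.5, 89.9, -11.7]
ft_force: [0.7, 1.0, -0.7]
grip_width: -0.001
```

```bash
python3 -c "
from m import *
d=snap('wrist','w7');e=snap('scene','s7')
cv2.imwrite('pics/w7c.png',np.hstack([cv2.resize(d['image'],(533,400))[:,:,::-1],cv2.resize(e['image'][200:280,150:230,::-1],(267,400))]))
moves([.514,.006,.12],16)
"
```

```text
t 10.1 tip [ 0.5011 -0.1235  0.1498] xaxis [-5.e-04  3.e-03 -1.e+00] jaw yaw 16.23 F [ 0.01 -0.22  0.5 ] grip 0.003 j [-12.3  21.   26.6 112.6 -12.4  49.2  37.2]
turn 0.004 shift cm [ 3.01 12.08  4.81]
```

View pics/w7c.png

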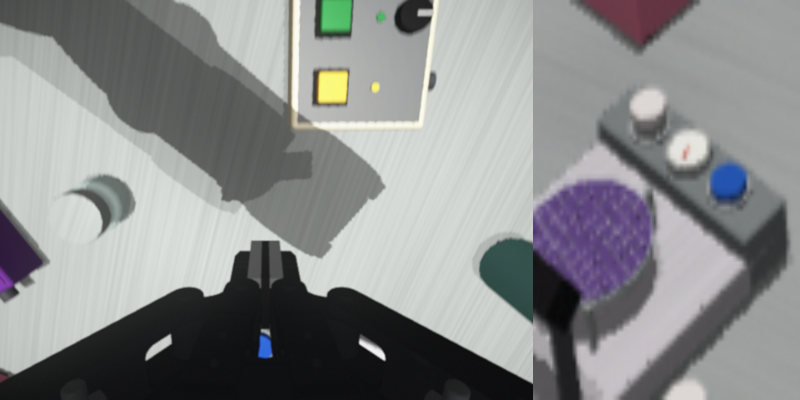

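The blue cap now sits clearly lower than the white one, and the vent and wafer are unchanged. The ivory box is in view, with its green key at the top of the picture. I move over it.

Call:
{"method": "apply_moves", "body": {"plan": [{"fingers": 0,"tx": 0,"ty": 3,"tz": 1.5,"turn": 0},{"fingers": 0,"tx": 0,"ty": 3,"tz": 1.5,"turn": 0},{"fingers": 0,"tx": 0,"ty": 2.5,"tz": 1,"turn": 0},{"fingers": 0,"tx": 0,"ty": 1,"tz": 0.6,"turn": 0},{"fingers": 0,"tx": 0,"ty": 0,"tz": 0,"turn": 0},{"fingers": 0,"tx": 0,"ty": 0,"tz": 0,"turn": 0},{"fingers": 0,"tx": 0,"ty": 0,"tz": 0,"turn": 0}]}}

```text
t: 10.8
tool_pos: [0.52, -0.0271, 0.1745]
tool_rot: [-86.7, 90.0, -71.0]
ft_force: [0.3, 0.2, -0.3]
grip_width: -0.004
```

```bash
python3 -c "
from m import *
d=snap('wrist','w8')
a,s=blob(d,(220,50,420,300),(45,90,60),(85,255,255));print(a,s,onz(d,*a,.0555))
moves([.514,.006,.075],16)
"
```

```text
[320.57210626 187.01897533] [  85  121   33   34 1054] [0.51335435 0.00496937 0.0555    ]
t 10.85 tip [ 0.52   -0.0269  0.1495] xaxis [ 2.e-04 -6.e-04 -1.e+00] jaw yaw 15.72 F [ 0.01  0.65 -1.23] grip 0.001 j [-22.5  21.3  25.7 112.  -11.9  49.3  25.2]
turn -0.005 shift cm [7.44 3.33 0.33]
```

View pics/w8.png

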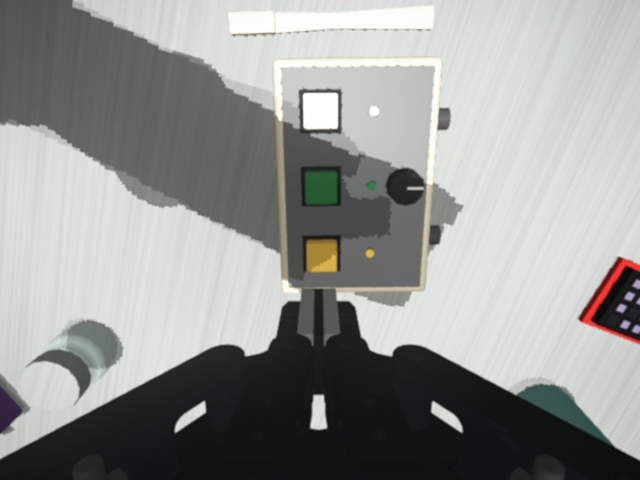

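In the wrist view the green key at (321,187) lies between the white key (320,111) and the yellow key (322,255), on the ivory box. It measures (0.5134, 0.0050), which agrees with the top view.

Call:
{"method": "apply_moves", "body": {"plan": [{"fingers": 0,"tx": 0,"ty": 1.8,"tz": 0.2,"turn": 0},{"fingers": 0,"tx": 1,"ty": 1.4,"tz": 0.1,"turn": 0},{"fingers": 0,"tx": 2,"ty": 0,"tz": 0,"turn": 0},{"fingers": 0,"tx": 2,"ty": 0,"tz": 0,"turn": 0},{"fingers": 0,"tx": 2,"ty": 0,"tz": 0,"turn": 0},{"fingers": 0,"tx": 0.5,"ty": 0,"tz": 0,"turn": 0},{"fingers": 0,"tx": 0,"ty": 0,"tz": 0,"turn": 0},{"fingers": 0,"tx": 0,"ty": 0,"tz": 0,"turn": 0},{"fingers": 0,"tx": 0,"ty": 0,"tz": 0,"turn": 0}]}}

```text
t: 11.75
tool_pos: [0.5148, 0.0065, 0.1001]
tool_rot: [-5.4, 89.9, 10.5]
ft_force: [-0.4, -0.0, -0.2]
grip_width: 0.002
```

```bash
python3 -c "
from m import *
d=snap('wrist','w9')
cv2.imwrite('pics/w9c.png',cv2.resize(d['image'][130:370,170:470,::-1],(750,600)))
moves([.5135,.0055,.0505],16)
"
```

```text
t 11.8 tip [0.5148 0.0066 0.0751] xaxis [ 1.5e-03  3.0e-04 -1.0e+00] jaw yaw 15.86 F [ 0.31 -0.5  -0.39] grip 0.001 j [-23.3  26.9  22.3 116.7 -15.8  39.2  25.1]
turn -0.002 shift cm [ 2.46 -0.07 -0.16]
```

View pics/w9c.png

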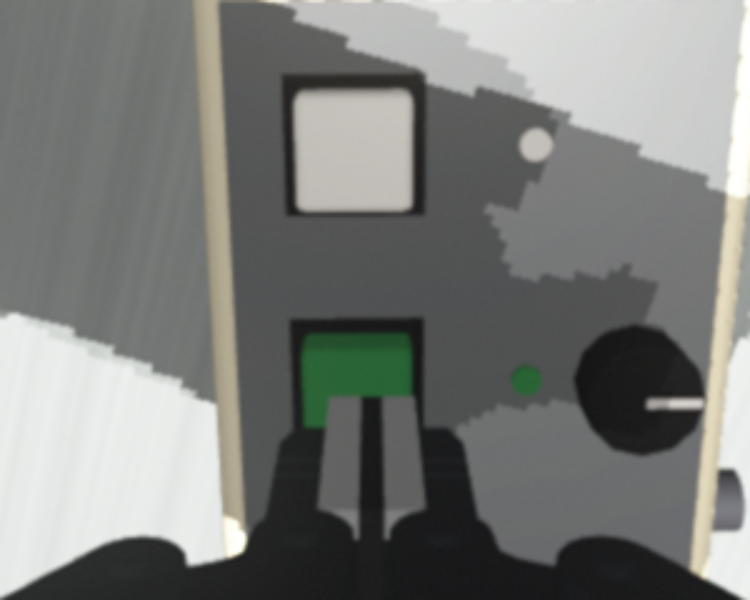

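Call:
{"method": "apply_moves", "body": {"plan": [{"fingers": 0,"tx": 0.8,"ty": 0,"tz": -0.2,"turn": 0},{"fingers": 0,"tx": 0.6,"ty": 0,"tz": 0,"turn": 0},{"fingers": 0,"tx": 0.3,"ty": 0,"tz": 0,"turn": 0},{"fingers": 0,"tx": 0.2,"ty": 0,"tz": 0,"turn": 0},{"fingers": 0,"tx": 0.2,"ty": 0,"tz": 0,"turn": 0},{"fingers": 0,"tx": 0.2,"ty": 0,"tz": 0,"turn": 0},{"fingers": 0,"tx": 0.2,"ty": 0,"tz": 0,"turn": 0},{"fingers": 0,"tx": 0.05,"ty": 0,"tz": 0,"turn": 0},{"fingers": 0,"tx": 0,"ty": 0,"tz": 0,"turn": 0},{"fingers": 0,"tx": 0,"ty": 0,"tz": 0,"turn": 0}]}}

```text
t: 12.8
tool_pos: [0.512, 0.006, 0.0752]
tool_rot: [73.3, 89.9, 89.2]
ft_force: [-8.5, 0.6, 28.8]
grip_width: -0.0
```

```bash
python3 -c "
from m import *
moves([.5135,.0055,.0505],16)
"
```

```text
t 12.8 tip [0.512  0.006  0.0502] xaxis [ 0.      0.0012 -1.    ] jaw yaw 15.84 F [-8.51  0.61 28.81] grip -0.0 j [-22.1  29.   20.9 117.9 -17.3  35.9  26.4]
turn -0.003 shift cm [-0.03 -0.09  0.13]
```

Bottomed out at 50.2 mm (29 N), so the key is fully down. I release it straight up.

Call:
{"method": "apply_moves", "body": {"plan": [{"fingers": 0,"tx": -0.3,"ty": 0,"tz": 0,"turn": 0},{"fingers": 0,"tx": -1,"ty": 0,"tz": 0,"turn": 0},{"fingers": 0,"tx": -2,"ty": 0,"tz": 0,"turn": 0},{"fingers": 0,"tx": -3,"ty": 0,"tz": 0,"turn": 0},{"fingers": 0,"tx": -3,"ty": 0,"tz": 0,"turn": 0},{"fingers": 0,"tx": -3,"ty": -3,"tz": 0,"turn": 0},{"fingers": 0,"tx": 0,"ty": -3,"tz": 0,"turn": 0},{"fingers": 0,"tx": 0,"ty": 0,"tz": 0,"turn": 0},{"fingers": 0,"tx": 0,"ty": 0,"tz": 0,"turn": 0},{"fingers": 0,"tx": 0,"ty": 0,"tz": 0,"turn": 0}]}}

```text
t: 13.8
tool_pos: [0.5284, -0.0508, 0.1965]
tool_rot: [134.9, 89.9, 150.8]
ft_force: [-0.5, 0.8, -0.5]
grip_width: -0.004
```

```bash
python3 -c "
from m import *
d=snap('wrist','w10');e=snap('scene','s10')
a,s=blob(d,(220,30,420,300),(45,90,60),(85,255,255));print(a,s,onz(d,*a,.0555))
r=[cv2.resize(e['image'][y:y+h,x:x+w,::-1],(400,300)) for x,y,w,h in((410,250,80,60),(160,205,80,60),(270,240,80,60))]
r.append(cv2.resize(d['image'][:,:,::-1],(400,300)))
cv2.imwrite('pics/c10.png',np.vstack([np.hstack(r[:2]),np.hstack(r[2:])]))
moves([.5135,.0055,.0505],16)
"
```

```text
[318.70907195 143.55578728] [ 83  98  32  32 959] [0.51364221 0.00478451 0.0555    ]
t 13.9 tip [ 0.5284 -0.0506  0.1714] xaxis [-9.e-04  3.e-04 -1.e+00] jaw yaw 15.96 F [0.15 0.07 0.54] grip -0.001 j [-20.6  20.7  26.8 109.3 -11.6  52.7  27.7]
turn -0.001 shift cm [12.1   5.79  0.12]
```

View pics/c10.png

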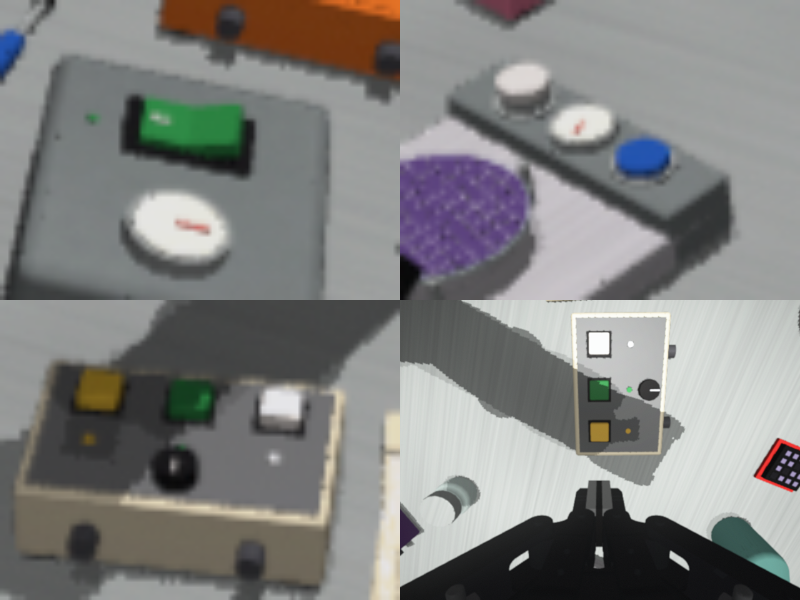

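The rocker's on wing is level, the blue plunger is in and the white one out. All three keys are up, the box has not moved (key within 0.4 mm of before), and the robot is clear of everything. I hand in.

```bash
python3 -c "
from workcell import arm
print(arm.finish_job())"
```

```text
the job is handed in; nothing more can be done
None
```

I did the three steps in the order asked and handed the job in at about 14 s, well inside the 53 s limit. I have no verdict back.

| Step | Fingertip stopped at | Force there | Last look |
|---|---|---|---|
| Pump's green rocker | 137.1 mm (level = 137) | 9 N | White-bar wing level, other wing raised |
| Blue vacuum plunger | 50.1 mm (fully in = 50) | 14 N | Blue cap lower than the white vent plunger, which is still out |
| Green key of the ivory lamp box | 50.2 mm (fully down = about 50.5) | 29 N | Key back up, white and yellow keys up, box position unchanged within 0.4 mm |

- **Left alone:** The wafer looked untouched in the last picture, and the arm was clear of everything, with no force on it beyond noise. I did not measure the loose things again; the arm never went near them.
- **Camera disagreement:** The scene camera put points about 5 mm farther out in x than the top camera. The wrist camera sided with the top one, so I aimed by those two.
- **Side load on the key:** Pressing the key also pushed sideways with about 8.5 N, but the box did not slide.
- **Refused call:** One move call was refused because its rows left out some values. Nothing moved on that call.

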